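# Dock the gel tray on the casting table and seal it with the cam lever

## Robot

A 6-joint arm with a two-finger parallel gripper is mounted at the origin on a cart in front of the work surface, level with it; the furniture and walls round the work are solid. World frame = base frame: x ahead of the robot, y to its left, z up, the work surface at z = 0. Lengths are in m, angles in rad, forces in N, time in s.
With the tool pointing down it reaches from about 0.35 to 0.925 m from the base axis. Payload 6.4 kg.
Tool frame: the origin (TCP) lies midway between the tips of the shut fingers; the grasp point (between the pads) lies 19 mm behind it; z points along the fingers, y is the direction in which the jaws open and shut (so a half turn about z gives the same grasp; the last joint's range is limited). The gripper opens to 85 mm and grips with 20 to 120 N. Pads are 22 mm wide; open, the fingers measure 114 mm over their backs; the gripper's body (76 mm by 85 mm) begins 54 mm behind the grasp point. The pads swing forward as they close: fully open they stand 13 mm farther back than shut.
Start: joints at [0.955, 0.245, 1.558, -0, 1.339, -0.174], TCP at [0.278, 0.588, 0.231] pointing down, gripper open.
Joint ranges: [-3.13, 3.13], [-1.02, 2.26], [0.13, 2.54], [-0.95, 4.09], [0.21, 2.88], [-2.74, 2.74]. Speed limits (rad/s): [2.57, 2.57, 3.14, 3.14, 3.14, 3.14].

## Interface

Orientations are given as [roll, pitch, yaw] about the fixed x, y, z axes, in that order (R = Rz(yaw) Ry(pitch) Rx(roll)).
In Python, from workcell import env, cams gives the robot as it stands.
- The arm moves only by the tool drive_tool, never from a script. Its argument "deltas" is a list of rows, each a list of 6 numbers: the shift along the world's x, y, z in mm, then the turn, a rotation vector about the world's x, y, z in degrees. In form: [[x, y, z, wx, wy, wz], ...]. A call has 1 to 12 rows; each row shifts and turns the commanded pose from where the row before left it; what a row does not reach is not made up. A row lasts 1/8 s, in which the tool goes at most 62.5 mm and 10.7 degrees, less where a joint would pass 70% of its speed; a pose out of reach is approached as far as the arm can. A call with a gripper value outside its range is refused whole. "fingers" is the finger opening in mm, from 0 to 85.4, set as the call begins (left out, the last holds). The fingers move at their own pace and stop on an object; the grip force is fixed at half the most. Time passes only in rows, so rows that do not move let the fingers close. It gives the time, the measured TCP pose, the force and the opening at its end, in the units of the state.
- env.observe(): the state, without advancing time (a new reading comes with each control period).
- cams.get_image(name): name is "scene" or "top" or "wrist"; returns a dict with "pixels" (400x640x3 uint8, red, green, blue), "K" (3x3 intrinsics, pixels), "k1" (the pictures are not rectified: a ray, as slopes to the right and down, at radius r is drawn at 1 + k1 r^2 times it, then the intrinsics apply), "position" and "orientation" of the camera in the world. Camera axes: x right, y up, looking along -z (the intrinsics and any distortion apply to the point x, -y, -z); pixel columns grow to the right and rows downward; lengths in m; the calibration is good to about 2 mm. A picture is of the moment at which its call begins. There is no depth.
- env.finish_job(): hands the job in, once; it reports no verdict.
The state is a dict: "clock": time; "joints": joint angles; "dq": joint speeds; "effort": joint torques, N m; "position": TCP position; "orientation": TCP orientation; "wrist_force": force on the tool from outside, world axes, zero at the start; "torque": the same for the moment, N m; "opening": opening from 0.0 (shut) to 1.0 (fully open).
Only numpy, scipy, OpenCV 4.12 (cv2) and the standard library are available. Lean on these libraries where they do the work, as an engineer would, in place of code of your own. Each camera call takes 0.05 s, during which the arm holds its last target. There are 200 camera calls.

## Task

Get the casting tray ready for pouring: with the fingertips alone, push the clear tray back along the grey casting table, straight in between the two orange-faced end walls, until its long side lies flat against the rear fence. Then push the red cam lever all the way round to the rear, so that the sliding jaw seals the tray's open ends. Do not pick the tray up or tip it, and leave the other things on the bench where they are.

Things in the scene. Friction and masses are not known exactly. Their poses are not given: they have to be found in the camera images.
- casting_table: Gel casting table, fixed to the bench: level grey bed, top 20 mm above the bench, x -215 to +75, y -128 to +182 mm. Origin on the bench under the centre of the tray's seat; x to the rear of the bed, y to its left, z up. Sealed, the tray's origin is at x 0, y 0, z 20 mm with its long axis along this y. At the left a red cam lever drives a sliding jaw.
- fence (a point): Middle of the front face of the white rear fence, on the bed: at x +44 mm in the table's frame, y from -118 to +105 mm, 22 mm high above the bed. The tray's long side comes flat against it. Axes as the table's.
- fixed_wall (a point): Middle of the orange silicone face of the fixed end wall on the right, on the bed: at y -105 mm in the table's frame, 24 mm high, x from -46 to +54 mm. A guide horn in front of it splays outward to x -72, y -130 mm. Axes as the table's.
- jaw_face (a point): Middle of the orange sprung face of the sliding jaw on the left, on the bed: at y +113.5 mm in the table's frame with the lever at 0, which leaves the tray 8.5 mm of play (up to 1.5 mm less if the lever starts part-way). Jaw 24 mm high, x from -46 to +46 mm; a horn in front of it splays outward to x -72, y +143 mm.
- tray: Clear ribbed casting tray, 210 x 88 x 18 mm, about 0.12 kg (may differ by a quarter), loose on the grey bed in front of the horns, up to 20 mm to either side and somewhat askew. Origin at the centre of its underside; x along its length, z up. Long sides: 4 mm walls 18 mm high; ends open, floor 4 mm thick. Either end may go either way.
- seal: Orange silicone face of the sliding jaw, 88 x 5.5 x 20 mm, spring-backed (up to 4 mm of give, presses with about 4 N when shut on the tray). Axes as the table's; its origin is the table's at lever 0 and moves with the face (10 mm to the table's -y, less its give).
- cam_lever (a joint): Angle of the red cam lever about an upright pivot at the left of the table. 0 rad: it points outward to the table's +y (open); it swings clockwise seen from above and stops at 1.57 rad, pointing to the table's +x (rear): shut. Drives the jaw inward by 6.4 mm per rad (10 mm in all). Turns with under 3 N at its knob and stays where it is left.
- cam_pivot (a point): Point on the lever's pivot axis, 46 mm above the bench; at x -10, y +145 mm in the casting table's frame.
- lever_knob (a point): Centre of the upright red knob at the lever's end, 63 mm from the pivot axis, 56 mm above the bench. The knob is 15 to 20 mm thick and its top stands 76 mm above the bench; the lever arm below it, 14 mm wide, has its top 51 mm above the bench.
- comb: Bystander: white gel comb lying flat, 27 x 150 x 10 mm; origin at the centre of its underside.
- timer: Bystander: white bench timer, 64 x 66 x 19 mm; origin at the centre of its underside.
- marker: Bystander: marker pen with a black cap, 12 x 134 x 14 mm, lying on the grey bed beside the tray, along the bed's left edge; origin at the centre of its underside, y along its length.
- dish: Bystander: petri dish, 92 mm across, 15 mm high; origin at the centre of its underside.

How it is judged:
On the way, in this order (a step that is already met when the one before it is completed fails the run):
1. the tray is pushed home between the end walls, square against the rear fence, with the lever still open (x of tray in the frame of casting_table between -0.004 and 0.004 m and y of tray in the frame of casting_table between -0.004 and 0.012 m and angle between the x axis of tray and the y axis of casting_table, either way round below 0.04 rad and value of joint cam_lever below 0.6 rad), for 0.2 s.
2. the cam lever is pushed fully round, shut (value of joint cam_lever above 1.45 rad), for 0.2 s.
At the end, for the whole second after the job is handed in: The tray lies at rest on the bed within 4 mm of the rear fence and square to it within 0.03 rad, pressed between the end walls (within 3 mm of the sealed place, the sprung face pressing it with more than 1 N), and the cam lever stands past 1.45 rad (x of tray in the frame of casting_table between -0.004 and 0.004 m and y of tray in the frame of casting_table between -0.003 and 0.003 m and z of tray in the frame of casting_table below 0.023 m and angle between the x axis of tray and the y axis of casting_table, either way round below 0.03 rad and value of joint cam_lever above 1.45 rad and contact force between tray and seal above 1 N and linear speed of tray below 0.01 m/s); the robot touches nothing.
It fails at once if the tray is lifted off the bed or tipped (z of tray in the frame of casting_table above 0.028 m or angle between tray's own z axis and vertical above 0.12 rad).
It fails at once if another thing on the bench is moved by more than 15 mm (distance of any of comb, timer, marker, dish from where it was at the start of the episode above 0.015 m).
It also fails if it takes over 48 s, if anything falls off the work surface, if the arm or the gripper's body presses on something with over 40 N, if the wrist force passes 120 N, or if a joint passes its speed limit or range.

## Working session

There is one attempt and no reset: what is moved stays moved. The work goes in short steps, Python scripts to look and compute and a tool call to move; the robot and the scene stay as the last step left them, time stands still between calls to the robot, and variables do not carry over. Pictures are saved under pics/ and viewed, about 8 in all and at most 12, crops included, and the job is handed in when it is done.

Besides the shell and the picture viewer there is one more tool, called after ">>>" by a JSON object that holds its "name" and its "arguments", one argument or row to a line. drive_tool: Moves the arm, as the interface text tells. Its arguments: {"type":"object","properties":{"deltas":{"type":"array"},"fingers":{"type":"number"}},"required":["deltas"]}

```bash
ls; mkdir -p pics; cat > h.py <<'E'
import numpy as np, cv2
from workcell import env, cams
from scipy.spatial.transform import Rotation as R
def rot(o):
    o=np.array(o)
    return o if o.shape==(3,3) else R.from_euler('xyz',o).as_matrix() if o.size==3 else R.from_quat(o).as_matrix()
def ray(im,uv,z):
    K=np.array(im['K']);p=cv2.undistortPoints(np.array(uv,float).reshape(-1,1,2),K,np.array([im['k1'],0,0,0.]))[:,0]
    d=np.c_[p[:,0],-p[:,1],-np.ones(len(p))]@rot(im['orientation']).T
    c=np.array(im['position']);return c+d*((z-c[2])/d[:,2])[:,None]
def proj(im,P):
    q=(np.array(P,float).reshape(-1,3)-im['position'])@rot(im['orientation']);q=q*[1,-1,-1]
    return cv2.projectPoints(q,np.zeros(3),np.zeros(3),np.array(im['K']),np.array([im['k1'],0,0,0.]))[0][:,0]
def save(im,n): cv2.imwrite('pics/'+n,im['pixels'][:,:,::-1])
E
python3 - <<'E'
from h import *
for n in ['top','scene']:
    im=cams.get_image(n);save(im,n+'0.png');print(n,im['position'],im['orientation'],im['k1'])
s=env.observe();print(s['clock'],s['position'],s['orientation'],s['wrist_force'],s['opening'])
E
```

```text
pics
top [0.37348235 0.03140677 1.48420521] [ 0.14287075 -0.00636519 -1.56559192] -0.1161956731961261
scene [0.025781   0.86685467 1.1412265 ] [ 0.7504385   0.01737754 -2.62111901] -0.004674385580027788
0.1 [0.27761497 0.58716612 0.23026591] [-3.13979992e+00 -3.16594528e-04  2.69980522e+00] [-0.0500754  -0.59517163 -0.57960768] 0.9965930760232814
```

View pics/top0.png

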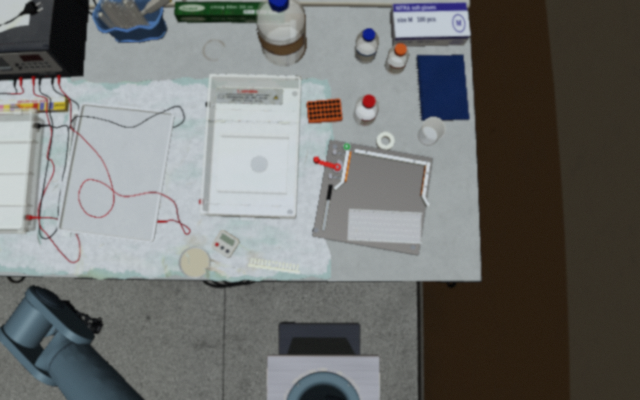

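View pics/scene0.png

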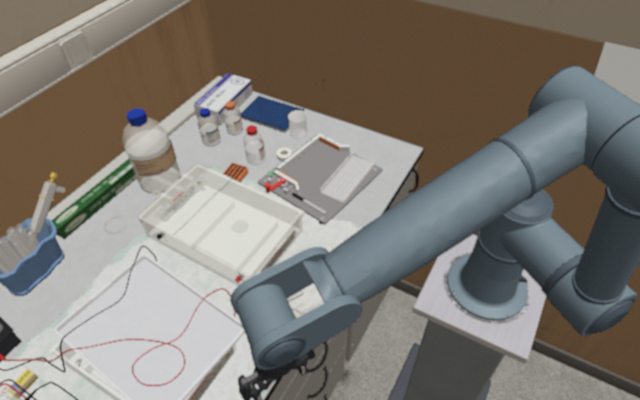

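The top view shows the table around (375,197), the tray's bright patch at (384,226), the red lever at (327,164) with its knob at (317,160), and the pen at (329,193). The timer and comb are at the lower left, away from the table.

```bash
python3 - <<'E'
from h import *
im=cams.get_image('top')
c=im['pixels'][132:262,302:442,::-1];cv2.imwrite('pics/crop.png',cv2.resize(c,None,fx=4.5,fy=4.5,interpolation=cv2.INTER_CUBIC))
# rough table from bed corners FL, RL, RR, FR
uv=[(313,236),(330,139),(432,157),(419,254)]
W=ray(im,uv,.02);print(W)
L=np.array([[-.215,.182],[.075,.182],[.075,-.128],[-.215,-.128]])
w=W[:,:2]; lc=L-L.mean(0);wc=w-w.mean(0)
th=np.arctan2((lc[:,0]*wc[:,1]-lc[:,1]*wc[:,0]).sum(),(lc*wc).sum());Rm=np.array([[np.cos(th),-np.sin(th)],[np.sin(th),np.cos(th)]])
t=w.mean(0)-Rm@L.mean(0);print('th',th,'t',t,'res',w-(L@Rm.T+t))
hsv=cv2.cvtColor(im['pixels'],cv2.COLOR_RGB2HSV)
m=((hsv[:,:,0]<6)|(hsv[:,:,0]>174))&(hsv[:,:,1]>150)&(hsv[:,:,2]>90)
ys,xs=np.nonzero(m[140:180,305:345]);print(list(zip(xs+305,ys+140)))
T=ray(im,[(347,240),(349,209),(424,212),(421,244)],.038);print('tray',(T[:,:2]-t)@Rm)
print('knob',(ray(im,[(317,160)],.07)[:,:2]-t)@Rm, 'marker',(ray(im,[(330,185),(325,207)],.03)[:,:2]-t)@Rm)
E
```

```text
[[ 0.48593101  0.0297772   0.02      ]
 [ 0.77040675 -0.01833029  0.02      ]
 [ 0.71915469 -0.31783585  0.02      ]
 [ 0.4357678  -0.27267559  0.02      ]]
th -0.16497835698544033 t [ 0.66743036 -0.1828957 ] res [[ 0.00069132 -0.00216555]
 [-0.00089529 -0.00264606]
 [-0.00123575  0.00363917]
 [ 0.00143972  0.00117245]]
[(np.int64(316), np.int64(157)), (np.int64(314), np.int64(158)), (np.int64(315), np.int64(158)), (np.int64(316), np.int64(158)), (np.int64(317), np.int64(158)), (np.int64(314), np.int64(159)), (np.int64(315), np.int64(159)), (np.int64(316), np.int64(159)), (np.int64(317), np.int64(159)), (np.int64(318), np.int64(159)), (np.int64(314), np.int64(160)), (np.int64(315), np.int64(160)), (np.int64(316), np.int64(160)), (np.int64(317), np.int64(160)), (np.int64(318), np.int64(160)), (np.int64(319), np.int64(160)), (np.int64(315), np.int64(161)), (np.int64(316), np.int64(161)), (np.int64(317), np.int64(161)), (np.int64(318), np.int64(161)), (np.int64(319), np.int64(161)), (np.int64(320), np.int64(161)), (np.int64(321), np.int64(161)), (np.int64(322), np.int64(161)), (np.int64
[... 1995 characters left out ...]
nt64(167)), (np.int64(331), np.int64(167)), (np.int64(332), np.int64(167)), (np.int64(333), np.int64(167)), (np.int64(334), np.int64(167)), (np.int64(335), np.int64(167)), (np.int64(339), np.int64(167)), (np.int64(334), np.int64(168)), (np.int64(335), np.int64(168)), (np.int64(336), np.int64(168)), (np.int64(338), np.int64(168)), (np.int64(339), np.int64(168)), (np.int64(335), np.int64(169)), (np.int64(336), np.int64(169)), (np.int64(337), np.int64(169)), (np.int64(338), np.int64(169))]
tray [[-0.21023971  0.08367983]
 [-0.12256017  0.09226812]
 [-0.09472543 -0.12009059]
 [-0.18631916 -0.12458139]]
knob [[-0.00536476  0.20465259]] marker [[-0.0622323   0.15671833]
 [-0.12740644  0.16023861]]
```

View pics/crop.png

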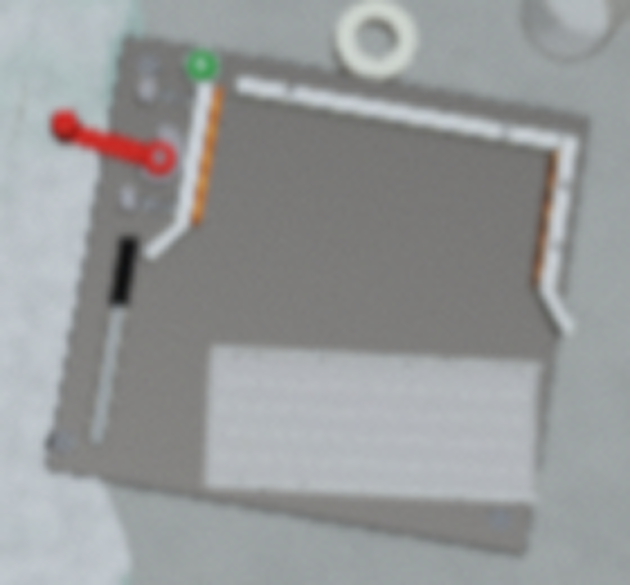

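>>> {"name": "drive_tool", "arguments": {
  "deltas": [
    [15,-56,0,0,0,-5.6],
    [15,-56,0,0,0,-5.6],
    [15,-56,0,0,0,-5.6],
    [15,-56,0,0,0,-5.6],
    [15,-56,0,0,0,-5.6],
    [15,-56,0,0,0,-5.6],
    [15,-56,0,0,0,-5.6],
    [15,-56,0,0,0,-5.6],
    [15,-56,0,0,0,-5.6],
    [15,-56,0,0,0,-5.6],
    [15,-56,0,0,0,-5.6],
    [15,-56,0,0,0,-5.6]
  ],
  "fingers": 74
}}

```text
clock: 1.65
position: [0.458, -0.0863, 0.2313]
orientation: [3.141, -0.0, 1.523]
wrist_force: [1.1, 0.6, -0.1]
opening: 0.867
```

>>> {"name": "drive_tool", "arguments": {
  "deltas": [
    [13,-55,-10,0,0,0],
    [13,-55,-10,0,0,0],
    [13,-55,-20,0,0,0],
    [11,-55,-20,0,0,0],
    [0,0,-30,0,0,0],
    [0,0,0,0,0,0]
  ]
}}

```text
clock: 2.4
position: [0.5061, -0.3034, 0.1381]
orientation: [-3.136, -0.004, 1.526]
wrist_force: [-0.1, 0.8, 0.2]
opening: 0.863
```

```bash
python3 - <<'E'
from h import *
s=env.observe();print(s['clock'],s['position'],s['orientation'],s['wrist_force'],s['opening'],s['joints'])
im=cams.get_image('wrist');save(im,'w1.png')
E
```

```text
2.4 [ 0.50605378 -0.30336922  0.13807013] [-3.13629715 -0.00439939  1.52603174] [-0.10655989  0.76042344  0.18818107] 0.8634385768014218 [-7.32073959e-01  2.11523350e-01  1.77784955e+00  4.44157459e-05
  1.15910417e+00 -6.87338932e-01]
```

View pics/w1.png

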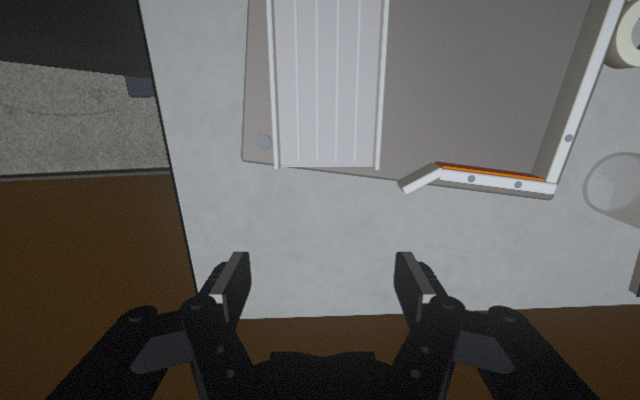

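The wrist view shows the tray's right end with wall corners at (275,167) and (381,168), the bed corners at (242,160) and (550,198), and the orange face from (437,163) to (547,179).

```bash
python3 - <<'E'
from h import *
im=cams.get_image('wrist')
B=ray(im,[(242,160),(550,198)],.02);print('bed FR,RR',B)
T=ray(im,[(275,167),(381,168),(266,0),(388,0)],.038);print('tray',T)
F=ray(im,[(437,163),(547,179)],.044);print('face top',F)
t=np.array([.6674,-.1829]);th=-.165;Rm=np.array([[np.cos(th),-np.sin(th)],[np.sin(th),np.cos(th)]])
for q in (B,T,F):print((q[:,:2]-t)@Rm)
d=T[:2]-T[2:];print(np.degrees(np.arctan2(d[:,0],-d[:,1])))
d=B[1]-B[0];print('th bed',np.arctan2(d[1],d[0]))
E
```

```text
bed FR,RR [[ 0.43804819 -0.27030949  0.02      ]
 [ 0.72050508 -0.31844192  0.02      ]]
tray [[ 0.46998298 -0.2741715   0.038     ]
 [ 0.55850996 -0.27893018  0.038     ]
 [ 0.47479435 -0.15306008  0.038     ]
 [ 0.56158162 -0.15694649  0.038     ]]
face top [[ 0.60281729 -0.27537367  0.044     ]
 [ 0.69564347 -0.29279024  0.044     ]]
[[-0.21187962 -0.12389389]
 [ 0.07464691 -0.1249784 ]]
[[-0.17974421 -0.12245809]
 [-0.09163795 -0.11261138]
 [-0.19489102 -0.00220128]
 [-0.10864411  0.00822011]]
[[-0.04851656 -0.10182559]
 [ 0.04590961 -0.10375869]]
[-2.27498225 -1.44245624]
th bed -0.16878498775411765
```

>>> {"name": "drive_tool", "arguments": {
  "deltas": [
    [6,0,-20,0,0,0],
    [0,0,-35,0,0,0],
    [0,0,-35,0,0,0],
    [0,0,-22,0,0,0],
    [0,0,-5,0,0,0],
    [0,0,0,0,0,0]
  ],
  "fingers": 70
}}

```text
clock: 3.25
position: [0.5144, -0.3044, 0.0247]
orientation: [3.141, 0.001, 1.527]
wrist_force: [-0.3, -0.3, 0.6]
opening: 0.82
```

```bash
python3 - <<'E'
from h import *
im=cams.get_image('wrist');save(im,'w2.png')
print(env.observe()['position'])
E
```

```text
[ 0.5147385  -0.30474966  0.02535525]
```

View pics/w2.png

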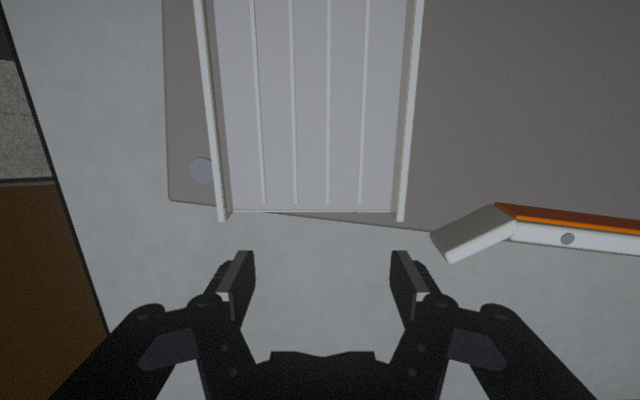

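Fingers (pads at columns 225–255 and 391–420) line up with the tray's wall ends (columns 225 and 402). The tips still look high, so I'll lower a bit and push.

>>> {"name": "drive_tool", "arguments": {
  "deltas": [
    [0,0,-8,0,0,0],
    [0,6,0,0,0,0],
    [0.2,6,0,0,0,0],
    [0.2,5,0,0,0,0],
    [0.2,5,0,0,0,0],
    [0.2,5,0,0,0,0],
    [0.2,5,0,0,0,0],
    [0.2,5,0,0,0,0],
    [0,0,0,0,0,0]
  ]
}}

```text
clock: 4.42
position: [0.5151, -0.2669, 0.0163]
orientation: [-3.141, -0.0, 1.527]
wrist_force: [-0.6, 0.6, 0.7]
opening: 0.817
```

```bash
python3 - <<'E'
from h import *
im=cams.get_image('wrist');save(im,'w3.png')
s=env.observe();print(s['position'],s['wrist_force'])
E
```

```text
[ 0.51502903 -0.26702657  0.01621119] [-0.10688675 -0.73173382  1.29853651]
```

View pics/w3.png

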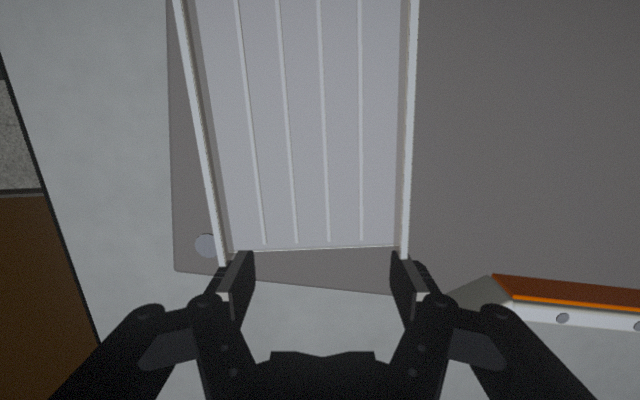

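>>> {"name": "drive_tool", "arguments": {
  "deltas": [
    [0,-14,5,0,0,0],
    [0,0,50,0,0,0],
    [0,0,50,0,0,0],
    [-9,15,5,0,0,-10],
    [-9,15,5,0,0,-10],
    [-9,15,5,0,0,-10],
    [-9,15,0,0,0,-10],
    [-9,15,0,0,0,-10],
    [-9,15,0,0,0,-10],
    [-9,15,0,0,0,-10],
    [-9,15,0,0,0,-10],
    [-9,12,0,0,0,-10]
  ],
  "fingers": 84
}}

```text
clock: 5.98
position: [0.434, -0.1499, 0.1368]
orientation: [3.141, -0.001, -0.05]
wrist_force: [-0.3, -0.4, -0.6]
opening: 0.983
```

>>> {"name": "drive_tool", "arguments": {
  "deltas": [
    [0,0,0,0,0,0],
    [0,0,0,0,0,0]
  ]
}}

```text
clock: 6.22
position: [0.4346, -0.1503, 0.1368]
orientation: [3.141, -0.001, -0.042]
wrist_force: [0.8, 0.3, -0.1]
opening: 0.983
```

```bash
python3 - <<'E'
from h import *
im=cams.get_image('wrist');save(im,'w4.png')
s=env.observe();print(s['position'],s['orientation'],s['joints'])
E
```

```text
[ 0.43459026 -0.15026525  0.13668609] [ 3.14111984e+00 -6.50164997e-04 -4.25504661e-02] [-5.80239583e-01 -1.00061707e-01  2.10704946e+00 -8.07005812e-05
  1.13380433e+00  1.03314149e+00]
```

View pics/w4.png

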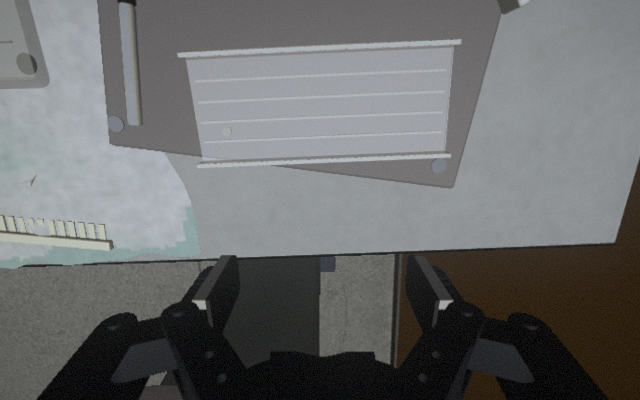

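The tray's corners are at (178,55), (461,41), (450,155) and (198,166), and its front-left corner lies near the bed's front edge. The bed corners are at (109,143) and (454,187).

```bash
python3 - <<'E'
from h import *
im=cams.get_image('wrist')
t=np.array([.668,-.180]);th=-.167;Rm=np.array([[np.cos(th),-np.sin(th)],[np.sin(th),np.cos(th)]])
T=ray(im,[(178,54),(461,40),(450,156),(198,166)],.038);B=ray(im,[(109,143),(454,187)],.02);M=ray(im,[(140,124)],.027)
for q in (T,B,M):print(q,(q[:,:2]-t)@Rm)
c=T.mean(0)[:2];print('c',c,(c-t)@Rm,'front',T[2:].mean(0))
for a,b in ((1,0),(2,3)):
    d=T[b]-T[a];print(np.degrees(np.arctan2(-d[0],d[1])),np.linalg.norm(d))
E
```

```text
[[ 0.55383511 -0.04903021  0.038     ]
 [ 0.55414656 -0.25675065  0.038     ]
 [ 0.46896732 -0.2562746   0.038     ]
 [ 0.4695752  -0.04940327  0.038     ]] [[-0.13434705  0.11017069]
 [-0.09951163 -0.09460815]
 [-0.18358498 -0.10829764]
 [-0.21737271  0.09579672]]
[[ 0.48971477  0.03265513  0.02      ]
 [ 0.43678408 -0.27016102  0.02      ]] [[-0.21115347  0.18006121]
 [-0.21301221 -0.12734052]]
[[ 0.50469851 -0.00251272  0.027     ]] [[-0.19053241  0.14787329]]
c [ 0.51163105 -0.15286468] [-0.15870409  0.0007654 ] front [ 0.46927126 -0.15283894  0.038     ]
0.0859074667993754 0.2077206770745382
-0.1683594125175996 0.20687222530224708
```

>>> {"name": "drive_tool", "arguments": {
  "deltas": [
    [5,-3,-30,0,0,2.4],
    [0,0,-40,0,0,0],
    [0,0,-40,0,0,0],
    [0,0,-12,0,0,0],
    [0,0,0,0,0,0],
    [10,0,0,0,0,0],
    [7,0,0,0,0,0],
    [0,0,0,0,0,0]
  ]
}}

```text
clock: 7.32
position: [0.4575, -0.1529, 0.0153]
orientation: [3.14, -0.002, -0.001]
wrist_force: [0.3, 0.1, 0.1]
opening: 0.979
```

>>> {"name": "drive_tool", "arguments": {
  "deltas": [
    [8,-0.5,0,0,0,0],
    [10,-1,0,0,0,-1],
    [10,-1,0,0,0,-1],
    [10,-1,0,0,0,-1],
    [10,-1,0,0,0,-1],
    [10,-1,0,0,0,-1],
    [10,-1,0,0,0,-1],
    [10,-1,0,0,0,-1],
    [10,-1,0,0,0,-1],
    [10,-1,0,0,0,-1],
    [0,0,0,0,0,-0.6],
    [0,0,0,0,0,0]
  ]
}}

```text
clock: 8.82
position: [0.554, -0.1618, 0.0142]
orientation: [-3.142, 0.0, -0.17]
wrist_force: [0.6, -0.6, -0.4]
opening: 0.984
```

```bash
python3 - <<'E'
from h import *
im=cams.get_image('wrist');save(im,'w5.png')
s=env.observe();print(s['position'],s['orientation'],s['wrist_force'])
E
```

```text
[ 0.5538933  -0.16179914  0.01417565] [-3.14153647e+00  2.41592910e-04 -1.69545623e-01] [ 0.04777063 -1.02913571 -0.6297639 ]
```

View pics/w5.png

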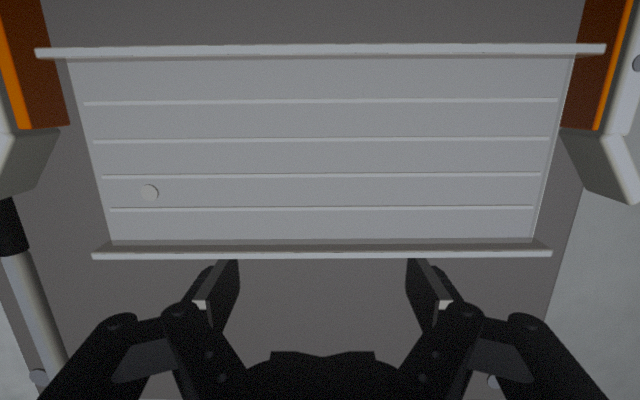

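The tray sits squarely in the mouth, with its rear corners at (36,50) and (606,46). The face bases run from (69,124) on the left and (562,128) on the right.

```bash
python3 - <<'E'
from h import *
im=cams.get_image('wrist')
t=np.array([.668,-.180]);th=-.167;Rm=np.array([[np.cos(th),-np.sin(th)],[np.sin(th),np.cos(th)]])
for n,uv,z in (('tray top',[(36,49),(606,46),(552,256),(92,258)],.038),('face base L/R',[(69,124),(40,0),(562,128),(585,0)],.02)):
    print(n,((ray(im,uv,z)[:,:2]-t)@Rm).round(4))
print('tool',(env.observe()['position'][:2]-t)@Rm)
E
```

```text
tray top [[-0.0146  0.1029]
 [-0.0144 -0.1042]
 [-0.1    -0.1049]
 [-0.1005  0.1033]]
face base L/R [[-0.0427  0.1128]
 [ 0.0059  0.1118]
 [-0.0451 -0.1094]
 [ 0.0051 -0.1065]]
tool [-0.11557471 -0.00101594]
```

>>> {"name": "drive_tool", "arguments": {
  "deltas": [
    [8,-1,0,0,0,0.1],
    [8,-1,0,0,0,0.1],
    [8,-1,0,0,0,0],
    [8,-1.1,0,0,0,0],
    [8,-1.2,0,0,0,0],
    [7,-1.2,0,0,0,0],
    [5,-0.8,0,0,0,0],
    [0,0,0,0,0,0]
  ]
}}

```text
clock: 9.93
position: [0.6066, -0.1693, 0.0143]
orientation: [3.142, -0.001, -0.166]
wrist_force: [-0.3, -0.1, -0.8]
opening: 0.984
```

>>> {"name": "drive_tool", "arguments": {
  "deltas": [
    [3,-0.5,0,0,0,0],
    [0,0,0,0,0,0]
  ]
}}

```text
clock: 10.18
position: [0.6092, -0.1697, 0.0143]
orientation: [3.142, -0.0, -0.166]
wrist_force: [-0.3, -0.1, 0.8]
opening: 0.983
```

>>> {"name": "drive_tool", "arguments": {
  "deltas": [
    [2,-0.3,0,0,0,0],
    [0,0,0,0,0,0]
  ]
}}

```text
clock: 10.42
position: [0.6113, -0.17, 0.0143]
orientation: [3.142, -0.0, -0.166]
wrist_force: [-0.3, 0.6, 0.1]
opening: 0.981
```

>>> {"name": "drive_tool", "arguments": {
  "deltas": [
    [2,-0.3,0,0,0,0],
    [0,0,0,0,0,0]
  ]
}}

```text
clock: 10.68
position: [0.6128, -0.1701, 0.0142]
orientation: [-3.141, 0.001, -0.166]
wrist_force: [-1.9, 0.9, 2.4]
opening: 0.983
```

>>> {"name": "drive_tool", "arguments": {
  "deltas": [
    [1.5,-0.3,0,0,0,0],
    [0,0,0,0,0,0]
  ]
}}

```text
clock: 10.92
position: [0.613, -0.17, 0.0141]
orientation: [-3.141, 0.005, -0.167]
wrist_force: [-8.6, 2.6, 7.4]
opening: 0.987
```

>>> {"name": "drive_tool", "arguments": {
  "deltas": [
    [1.5,-0.3,0,0,0,0],
    [0,0,0,0,0,0]
  ]
}}

```text
clock: 11.18
position: [0.6131, -0.1699, 0.014]
orientation: [-3.14, 0.009, -0.167]
wrist_force: [-15.4, 4.1, 10.9]
opening: 0.982
```

```bash
python3 - <<'E'
from h import *
im=cams.get_image('wrist');save(im,'w6.png')
s=env.observe();print(s['position'],s['wrist_force'])
E
```

```text
[ 0.61312593 -0.16993747  0.01407534] [-14.53370937   3.81015084  11.08051079]
```

View pics/w6.png

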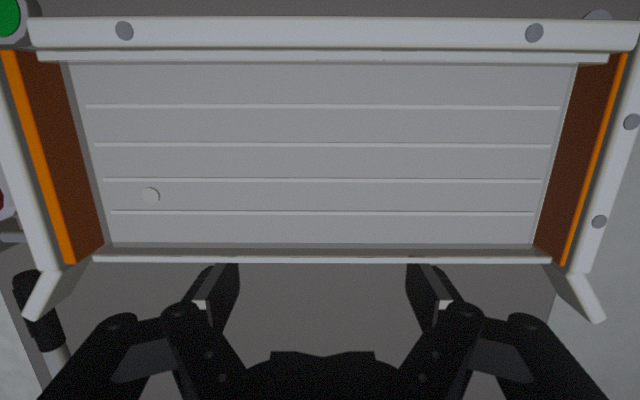

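The tray is home: its rear wall lies flat along the fence from end to end and it sits between the orange faces with play on both sides. The force against the fence rose to 15 N. Next I'll back off and go to the lever.

>>> {"name": "drive_tool", "arguments": {
  "deltas": [
    [-8,1.3,0,0,0,0],
    [-8,1.3,0,0,0,0],
    [0,0,50,0,0,0],
    [0,0,50,0,0,0],
    [5,20,46,0,0,0],
    [7,36,0,0,0,0],
    [7,36,0,0,0,0],
    [7,36,0,0,0,0],
    [7,36,0,0,0,0],
    [4,34,0,0,0,0],
    [0,0,0,0,0,0],
    [0,0,0,0,0,0]
  ],
  "fingers": 84
}}

```text
clock: 12.72
position: [0.637, 0.0292, 0.1602]
orientation: [3.141, -0.0, -0.166]
wrist_force: [0.9, 0.2, 0.4]
opening: 0.984
```

>>> {"name": "drive_tool", "arguments": {
  "deltas": [
    [0,0,0,0,0,0],
    [0,0,0,0,0,0],
    [0,0,0,0,0,0],
    [0,0,0,0,0,0],
    [0,0,0,0,0,0]
  ],
  "fingers": 0
}}

```text
clock: 13.35
position: [0.6371, 0.0297, 0.1603]
orientation: [-3.142, 0.0, -0.166]
wrist_force: [0.4, 0.2, 0.1]
opening: 0.001
```

```bash
python3 - <<'E'
from h import *
im=cams.get_image('wrist');save(im,'w7.png')
s=env.observe();print(s['position'],s['orientation'],s['wrist_force'],s['joints'],s['opening'])
t=np.array([.668,-.180]);th=-.167;Rm=np.array([[np.cos(th),-np.sin(th)],[np.sin(th),np.cos(th)]])
hsv=cv2.cvtColor(im['pixels'],cv2.COLOR_RGB2HSV)
m=(((hsv[:,:,0]<6)|(hsv[:,:,0]>174))&(hsv[:,:,1]>170)&(hsv[:,:,2]>60)).astype(np.uint8)
n,l,st,c=cv2.connectedComponentsWithStats(m);print([tuple(a) for a in st if a[4]>100])
E
```

```text
[0.63710008 0.02966829 0.16025753] [ 3.14157737e+00  4.82884694e-05 -1.66044816e-01] [-0.4449636  -0.27956587 -0.10266273] [-1.30937650e-01  2.86123298e-01  1.64358425e+00 -1.45038587e-05
  1.21193390e+00  1.60590859e+00] -0.0005163482739763494
[(np.int32(0), np.int32(0), np.int32(640), np.int32(400), np.int32(254397)), (np.int32(306), np.int32(114), np.int32(98), np.int32(31), np.int32(1596))]
```

View pics/w7.png

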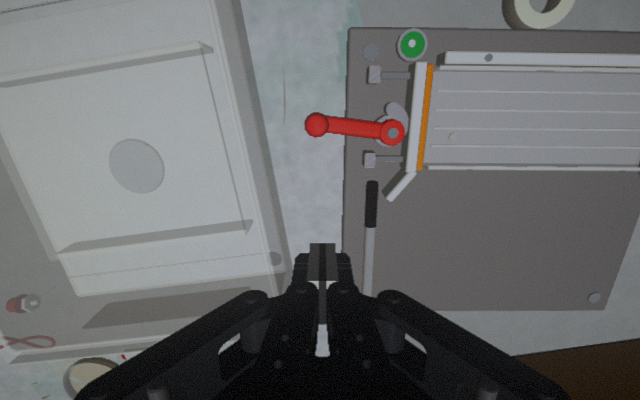

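The knob is at (317,125) and the pivot at (392,132), so the lever is still near open. The marker (372,180–290) and the tray are undisturbed.

```bash
python3 - <<'E'
from h import *
im=cams.get_image('wrist')
t=np.array([.668,-.180]);th=-.167;Rm=np.array([[np.cos(th),-np.sin(th)],[np.sin(th),np.cos(th)]])
L=lambda uv,z:((ray(im,uv,z)[:,:2]-t)@Rm).round(4)
print('knob',L([(317,125)],.070),'pivot',L([(392,132)],.051),'box',L([(285,265),(240,30)],.05),'tray',L([(440,67),(430,167)],.038))
s=env.observe();p=np.array(s['position'][:2]);prev=p
piv=np.array([-.010,.145])
def W(a,psi,off):
    k=piv+.063*np.array([np.sin(a),np.cos(a)]);return Rm@(k-off*np.array([np.cos(psi),np.sin(psi)]))+t
a0=.08
pts=[(a0,0,.040)]+[(a,-np.radians(55)*(a-a0)/(1.6-a0),.0195) for a in np.linspace(a0,1.60,16)]+[(1.65,-np.radians(55),.0195)]
pp=0
for a in pts:
    w=W(*a);print(round(a[0],2),w.round(4),((w-prev)*1000).round(1),round(np.degrees(a[1]-pp),1));prev=w;pp=a[1]
E
```

```text
knob [[-0.0013  0.2057]] pivot [[-0.0084  0.1438]] box [[-0.1347  0.2376]
 [ 0.0672  0.2638]] tray [[ 0.0427  0.1053]
 [-0.0408  0.1041]]
0.08 [0.6582 0.0324] [21.1  2.7] 0.0
0.08 [0.6784 0.029 ] [20.2 -3.4] -0.0
0.18 [0.6848 0.0283] [ 6.3 -0.6] -3.7
0.28 [0.691  0.0271] [ 6.2 -1.3] -3.7
0.38 [0.697  0.0252] [ 6.  -1.9] -3.7
0.49 [0.7027 0.0227] [ 5.7 -2.5] -3.7
0.59 [0.7081 0.0197] [ 5.4 -3. ] -3.7
0.69 [0.7132 0.0162] [ 5.  -3.5] -3.7
0.79 [0.7178 0.0122] [ 4.6 -4. ] -3.7
0.89 [0.722  0.0078] [ 4.2 -4.4] -3.7
0.99 [0.7256 0.0031] [ 3.7 -4.8] -3.7
1.09 [ 0.7287 -0.002 ] [ 3.1 -5.1] -3.7
1.19 [ 0.7313 -0.0074] [ 2.6 -5.3] -3.7
1.3 [ 0.7333 -0.0129] [ 2.  -5.5] -3.7
1.4 [ 0.7347 -0.0186] [ 1.4 -5.7] -3.7
1.5 [ 0.7355 -0.0243] [ 0.8 -5.7] -3.7
1.6 [ 0.7357 -0.03  ] [ 0.2 -5.7] -3.7
1.65 [ 0.735  -0.0331] [-0.7 -3.1] 0.0
```

>>> {"name": "drive_tool", "arguments": {
  "deltas": [
    [21,2.7,0,0,0,0],
    [0,0,-40,0,0,0],
    [0,0,-40,0,0,0],
    [0,0,-20,0,0,0],
    [10,-1.7,0,0,0,0],
    [10,-1.7,0,0,0,0],
    [6.3,-0.6,0,0,0,-3.7],
    [6.2,-1.3,0,0,0,-3.7],
    [6,-1.9,0,0,0,-3.7],
    [0,0,0,0,0,0]
  ]
}}

```text
clock: 14.7
position: [0.6987, 0.0248, 0.0624]
orientation: [-3.141, -0.004, -0.359]
wrist_force: [0.1, 0.2, -0.1]
opening: 0.001
```

>>> {"name": "drive_tool", "arguments": {
  "deltas": [
    [5.7,-2.5,0,0,0,-3.7],
    [5.4,-3,0,0,0,-3.7],
    [5,-3.5,0,0,0,-3.7],
    [4.6,-4,0,0,0,-3.7],
    [4.2,-4.4,0,0,0,-3.7],
    [3.7,-4.8,0,0,0,-3.7],
    [3.1,-5.1,0,0,0,-3.7],
    [2.6,-5.3,0,0,0,-3.7],
    [0,0,0,0,0,0]
  ]
}}

```text
clock: 15.82
position: [0.7318, -0.0078, 0.0615]
orientation: [-3.14, -0.002, -0.875]
wrist_force: [0.4, 0.1, 0.7]
opening: -0.002
```

>>> {"name": "drive_tool", "arguments": {
  "deltas": [
    [2,-5.5,0,0,0,-3.7],
    [1.4,-5.7,0,0,0,-3.7],
    [0.8,-5.7,0,0,0,-3.7],
    [0.2,-5.7,0,0,0,-3.7],
    [0,0,0,0,0,0]
  ]
}}

```text
clock: 16.45
position: [0.7358, -0.0289, 0.0611]
orientation: [-3.14, 0.001, -1.133]
wrist_force: [0.2, 3.8, 0.9]
opening: -0.002
```

Force is rising at the stop; I'll push a little further and check.

>>> {"name": "drive_tool", "arguments": {
  "deltas": [
    [-0.5,-3,0,0,0,0],
    [0,0,0,0,0,0]
  ]
}}

```text
clock: 16.7
position: [0.7356, -0.0294, 0.0611]
orientation: [-3.137, 0.004, -1.132]
wrist_force: [1.2, 11.1, 0.1]
opening: -0.001
```

>>> {"name": "drive_tool", "arguments": {
  "deltas": [
    [-0.3,-2,0,0,0,0],
    [0,0,0,0,0,0],
    [0,0,0,0,0,0]
  ]
}}

```text
clock: 17.08
position: [0.7355, -0.0296, 0.0611]
orientation: [-3.136, 0.005, -1.132]
wrist_force: [2.7, 16.2, 0.5]
opening: 0.002
```

Hard stop reached. Back off, rise and look.

>>> {"name": "drive_tool", "arguments": {
  "deltas": [
    [0,10,0,0,0,0],
    [0,12,0,0,0,0],
    [0,0,50,0,0,0],
    [0,0,50,0,0,0],
    [-25,-10,20,0,0,9],
    [-25,-10,10,0,0,9],
    [-25,-10,10,0,0,9],
    [-25,-10,0,0,0,9],
    [-25,-10,0,0,0,9],
    [-20,-10,0,0,0,9],
    [0,0,0,0,0,0],
    [0,0,0,0,0,0]
  ]
}}

```text
clock: 18.58
position: [0.5901, -0.073, 0.2006]
orientation: [3.141, -0.001, -0.194]
wrist_force: [0.5, -0.6, 0.3]
opening: 0.004
```

```bash
python3 - <<'E'
from h import *
im=cams.get_image('wrist');save(im,'w8.png')
s=env.observe();print(s['clock'],s['position'],s['orientation'],s['wrist_force'])
E
```

```text
18.625 [ 0.59014754 -0.07286714  0.20048745] [ 3.14147599e+00 -6.25700904e-04 -1.93366694e-01] [ 0.15836594 -0.30453468 -0.58350643]
```

View pics/w8.png

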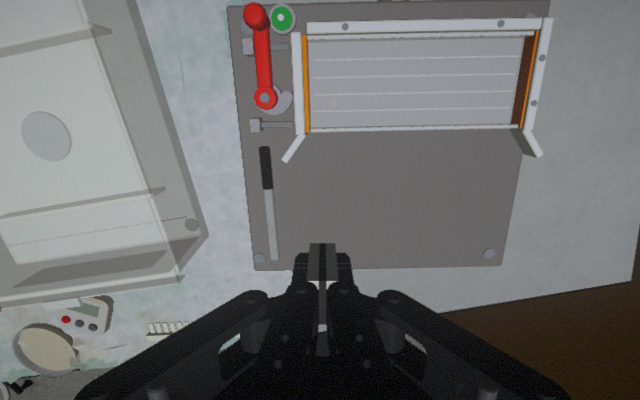

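The lever points to the rear, with the pivot at (265,98) and the knob at (256,15). The tray lies along the fence, from (308,36) to (535,33), and touches both faces. I'll check it numerically.

```bash
python3 - <<'E'
from h import *
im=cams.get_image('wrist')
t=np.array([.668,-.180]);th=-.167;Rm=np.array([[np.cos(th),-np.sin(th)],[np.sin(th),np.cos(th)]])
L=lambda uv,z:((ray(im,uv,z)[:,:2]-t)@Rm).round(4)
print('knob',L([(256,15)],.070),'pivot',L([(265,98)],.051))
print('tray',L([(308,37),(536,33),(521,126),(310,131)],.038))
print('L face top, R face top',L([(304,36),(308,131),(537,30),(521,127)],.044))
print('R face base',L([(529,36),(513,126)],.02))
print('fence front top ends',L([(307,34),(537,28)],.042))
E
```

```text
knob [[0.0542 0.1421]] pivot [[-0.0093  0.1437]]
tray [[ 0.0428  0.1021]
 [ 0.0414 -0.1072]
 [-0.0422 -0.1081]
 [-0.0418  0.1036]]
L face top, R face top [[ 0.0426  0.1055]
 [-0.0412  0.1053]
 [ 0.0428 -0.1038]
 [-0.0425 -0.1044]]
R face base [[ 0.042  -0.1125]
 [-0.0438 -0.1113]]
fence front top ends [[ 0.0445  0.1028]
 [ 0.0447 -0.1048]]
```

```bash
python3 -c "
from workcell import env
print(env.finish_job())"
```

```text
the job is handed in; nothing more can be done
None
```

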